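# Lay the micropipette level in its rest under the riser shelf

## Task

Pick up the micropipette and lay it in the two V saddles of the rest under the white riser shelf: handle in the wide front saddle, nose in the narrow rear one, button end out, centred lengthwise over the rest. The rest's height was set by someone else, so lower the pipette gently until you feel it seat before you let go; leave it lying level and still, and do not disturb the cups, vial and dish standing about.

Things in the scene. Friction and masses are not known exactly. Their poses are not given: they have to be found in the camera images.
- pipette_centre (a point): Loose micropipette (white handle, blue nose), 212 mm long, about 0.1 kg, button end to the left. Point half-way along, on its axis, 14 mm up as it lies. Its y axis runs to the button (roll is free). Handle: round, 28 mm thick, y = -19 to +86 mm; nose: round, 13 mm thick, y = -106 to -19; thin button stem to +106. It balances near y = +27 mm.
- pipette_tip (a point): The end of the pipette's nose, on its long axis, 106 mm from the centre point.
- rest: Fixed white riser shelf with a pipette rest under its front edge. Origin on the worktop under the rest's middle; x points in under the shelf, roughly to the right, z up. Seated, the pipette's centre is above it, level, along x; its axis then is 80 to 102 mm up: the yoke that carries the saddles is clamped anew each time (holds 60 N) and its height is not reported: feel or see it.
- wide_foot (a point): Point on the worktop below the wide V saddle (for the handle), at x = -70 mm of the rest, outside the shelf edge. 90 degree V, 48 mm across the top, 12 mm thick, reaching 4 mm over the seated pipette's axis. The yoke's 22 mm wide beam joins both saddles 44 mm below that axis.
- narrow_foot (a point): Point on the worktop below the narrow V saddle (for the nose), at x = +60 mm of the rest, under the shelf. 90 degree V, 34 mm across the top, 12 mm thick, reaching 8 mm over the seated pipette's axis.
- shelf_edge (a point): Middle of the shelf's lower front edge, at x = -52 mm of the rest, 240 mm up. The board runs back to x = +118 and y = -134 to +134 mm, 12 mm thick (rims to 19), bottles on its rear; side panels at y = +-128 mm from x = +33. An upright gripper over the handle strikes it; leant some 40 degrees along the pipette, its top toward the button end, it clears the edge.
- cup_left_centre (a point): Bystander, loose: the specimen cup with a blue lid, 47 mm wide, 58 mm tall, left of the pipette; the point is its centre, half-way up.
- cup_right_centre (a point): Bystander, loose: the specimen cup with an orange lid, 47 mm wide, 58 mm tall, far right; the point is its centre, half-way up.
- vial_centre (a point): Bystander, loose: the slim capillary vial, 20 mm wide, 76 mm tall, behind the pipette; the point is its centre, half-way up.
- dish_centre (a point): Bystander, loose: the flat round culture dish, 59 mm wide, 15 mm tall, behind, between the pipette and the shelf; the point is its centre, half-way up.

How it is judged (in metres and radians):
On the way, in this order (a step that is already met when the one before it is completed fails the run):
1. the pipette is held, lifted clear of the worktop (height (world z) of pipette_centre above 0.05 m and contact force between pipette and the fingers above 1 N), for 0.2 s.
2. still held, the pipette touches the saddles, in line with the rest (centre within 13 mm lengthwise and 10 mm sideways) (x of pipette_centre in the frame of rest between -0.013 and 0.013 m and y of pipette_centre in the frame of rest between -0.01 and 0.01 m and contact force between pipette and rest above 0.3 N and contact force between pipette and the fingers above 1 N), for 0.1 s.
At the end, for the whole second after the job is handed in: the pipette lies released and still in both saddles, nose under the shelf, level within 2.5 degrees, in line with the rest within 3 degrees, its centre within 13 mm lengthwise and 10 mm sideways of the rest's middle (x of pipette_centre in the frame of rest between -0.013 and 0.013 m and y of pipette_centre in the frame of rest between -0.01 and 0.01 m and angle between pipette_centre's own y axis and vertical between 1.527 and 1.615 rad and x of pipette_tip in the frame of rest above 0.085 m and angle between the y axis of pipette_centre and the x axis of rest, either way round below 0.06 rad and height (world z) of pipette_centre above 0.07 m and contact force between pipette and rest above 0.3 N and contact force between pipette and the fingers below 0.05 N and linear speed of pipette below 0.02 m/s); the robot touches nothing.
It fails at once if the pipette is pressed on the rest with more than 25 N (contact force between pipette and rest above 25 N).
It fails at once if the arm or fingers push on the rest or shelf with more than 25 N (contact force between any of the arm, the fingers and rest above 25 N).
It fails at once if a cup, the vial or the dish is moved by more than 30 mm (distance of any of cup_left_centre, cup_right_centre, vial_centre, dish_centre from where it was at the start of the episode above 0.03 m).
It also fails if it takes over 43 s, if anything falls off the work surface, if the arm or the gripper's body presses on something with over 40 N, if the wrist force passes 120 N, or if a joint passes its speed limit or range.

## Robot

A 6-joint arm with a two-finger parallel gripper is mounted at the origin on a cart in front of the work surface, level with it; the furniture and walls round the work are solid. World frame = base frame: x ahead of the robot, y to its left, z up, the work surface at z = 0. Lengths are in m, angles in degrees, forces in N, time in s.
With the tool pointing down it reaches from about 0.375 to 0.9 m from the base axis. Payload 3.1 kg.
Tool frame: the origin (TCP) lies on the centre line of the jaws, within the pads' length; the fingertips stand 25 mm ahead of it and the grasp point (between the pads) lies 6 mm ahead of it; z points along the fingers, y is the line along which they close (so a half turn about z gives the same grasp; the last joint's range is limited). The gripper opens to 87 mm and grips with 3 to 60 N. Pads are 19 mm wide; open, the fingers measure 117 mm over their backs; the gripper's body (75 mm by 190 mm) begins 51 mm behind the grasp point.
Start: joints at [-80.3, 30.224, 82.088, -0, 67.689, -10.227], TCP at [0.213, -0.588, 0.248] pointing down, gripper open.
Joint ranges: [-176.69, 176.69], [-43.24, 126.21], [12.49, 139.97], [-82, 262], [0, 151.66], [-163.58, 163.58]. Speed limits (degrees/s): [159.86, 159.86, 180, 180, 180, 180].

## Interface

Orientations are given as a 3x3 rotation matrix whose columns are the frame's x, y, z axes.
In Python, from rig import read_state, capture, camera_params, hand_in gives the robot as it stands.
- The arm moves only by the tool apply_moves, never from a script. Its argument "rows" is a list of rows, each an object of numbers: "x", "y", "z": the shift along the tool's x, y, z in mm; "rx", "ry", "rz": the turn, a rotation vector about the tool's x, y, z in units of 6 degrees (1.0 is 6 degrees); "claw": the closure in counts, from 0 (fully open) to 255 (shut). A call has 1 to 10 rows; each row is the pose to reach, as a shift and turn from the pose commanded when the call began, along the tool's axes at that moment; what a row does not reach only later rows make up. A row lasts 1/8 s, in which the tool goes at most 62.5 mm and 10.7 degrees, less where a joint would pass 70% of its speed; a pose out of reach is approached as far as the arm can. A call with a gripper value outside its range is refused whole. The fingers move at their own pace and stop on an object; the grip force is fixed at half the most. Time passes only in rows, so rows that repeat a pose let the fingers close. It gives the time, the measured TCP pose, the force, the opening and the grip force at its end, in the units of the state.
- read_state(): the state, without advancing time (a new reading comes with each control period).
- capture(name): name is "scene" or "top" or "wrist"; returns (picture, depth): 480x640x3 uint8, red, green, blue; 480x640 float32, m along the optical axis (not along the pixel's ray), 0 where there is no reading.
- camera_params(name): a dict with "fx", "fy", "cx", "cy" (pixels), "D" ([k1, k2, p1, p2, k3] as OpenCV has them; the pictures are not rectified), "xyz" and "orientation" of the camera in the world. Camera axes: x right, y up, looking along -z (the intrinsics and any distortion apply to the point x, -y, -z); pixel columns grow to the right and rows downward; lengths in m; the calibration is good to about 2 mm. A picture is of the moment at which its call begins: read the wrist's pose just before it. camera_params takes no time and is no camera call; for the wrist camera it gives the pose at the moment of the call.
- hand_in(): hands the job in; it is judged then, once.
The state is a dict: "time_s": time; "joint_positions": joint angles; "qvel": joint speeds; "tau": joint torques, N m; "position": TCP position; "tcp_rot": TCP orientation; "force": force on the tool from outside, world axes, zero at the start; "moment": the same for the moment, N m; "opening": opening from 0.0 (shut) to 1.0 (fully open); "grasp_force": force on a finger pad.
Only numpy, scipy, OpenCV 4.12 (cv2) and the standard library are available. Lean on these libraries where they do the work, as an engineer would, in place of code of your own. Each camera call takes 0.05 s, during which the arm holds its last target. There are 200 camera calls.

## Working session

There is one attempt and no reset: what is moved stays moved. The work goes in short steps, Python scripts to look and compute and a tool call to move; the robot and the scene stay as the last step left them, time stands still between calls to the robot, and variables do not carry over. Pictures are saved under pics/ and viewed, at most 10 in all, crops included, and the job is handed in when it is done.

Besides the shell and the picture viewer there is one more tool, called after "Emit:" by a JSON object that holds its "name" and its "arguments", one argument or row to a line. apply_moves: Moves the arm, as the interface text tells. Its arguments: {"type":"object","properties":{"rows":{"type":"array"}},"required":["rows"]}

```bash
mkdir -p pics; ls; cat > h.py <<'E'
import numpy as np, cv2
from rig import *
def snap(n,f):
    p=camera_params(n); im,d=capture(n)
    cv2.imwrite(f'pics/{f}.png',im[:,:,::-1]); np.savez(f'pics/{f}.npz',im=im,d=d,**{k:np.array(v) for k,v in p.items()})
def load(f): return dict(np.load(f'pics/{f}.npz'))
def K(p): return np.array([[p['fx'],0,p['cx']],[0,p['fy'],p['cy']],[0,0,1.]])
def rays(p,uv):
    q=cv2.undistortPoints(np.array(uv,float).reshape(-1,1,2),K(p),p['D']).reshape(-1,2)
    return np.c_[q[:,0],-q[:,1],-np.ones(len(q))]
def px2w(p,uv):  # by depth
    uv=np.array(uv); z=np.array([p['d'][v,u] for u,v in uv.astype(int)])
    return p['xyz']+(rays(p,uv)*z[:,None])@p['orientation'].T
def plane(p,uv,h):
    r=rays(p,uv)@p['orientation'].T; t=(h-p['xyz'][2])/r[:,2]
    return p['xyz']+r*t[:,None]
E
python3 - <<'E'
from h import *
for n in('scene','top'): snap(n,n+'0'); p=load(n+'0'); print(n,p['xyz'],p['orientation'],p['fx'],p['D'])
s=read_state(); print(s)
E
```

```text
pics
scene [-0.39835321  0.94122332  0.83675697] [[-0.71081562  0.31341884 -0.62969023]
 [-0.70305898 -0.3435649   0.62263249]
 [-0.02119471  0.88528628  0.46456323]] 601.9481272709128 [0.05267067 0.         0.         0.         0.        ]
top [0.43643981 0.03117251 1.27596067] [[-0.03009173  0.9971218  -0.06958876]
 [-0.99936554 -0.03134032 -0.01692053]
 [-0.01905276  0.06903544  0.99743225]] 447.3231911087508 [-0.03314671  0.          0.          0.          0.        ]
{'time_s': 0.1, 'joint_positions': array([-8.02995199e+01,  3.02737464e+01,  8.21509417e+01, -9.48070384e-04,
        6.76895731e+01, -1.02275248e+01]), 'qvel': array([-0.00239277, -0.05399704, -0.31454373, -0.11703637, -0.05339543,
       -0.07733336]), 'tau': array([-4.74241697e-04, -4.40986240e+01, -1.77150500e+01,  6.35252707e-02,
        5.34019223e-02, -4.43937529e-05]), 'position': array([ 0.21293786, -0.5869375 ,  0.24665777]), 'tcp_rot': array([[ 9.40119558e-01,  3.40844675e-01, -3.51112734e-04],
       [ 3.40844687e-01, -9.40117570e-01,  1.96313902e-03],
       [ 3.39038230e-04, -1.96526029e-03, -9.99998011e-01]]), 'force': array([-1.13507155, -0.46213993,  0.16961935]), 'moment': array([ 0.01256722, -0.01815562,  0.0075429 ]), 'grasp_force': 0.0, 'opening': 1.00411660446563}
```

View pics/scene0.png

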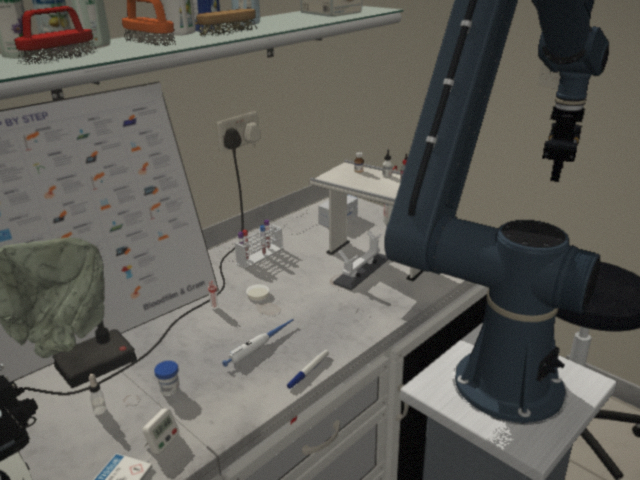

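View pics/top0.png

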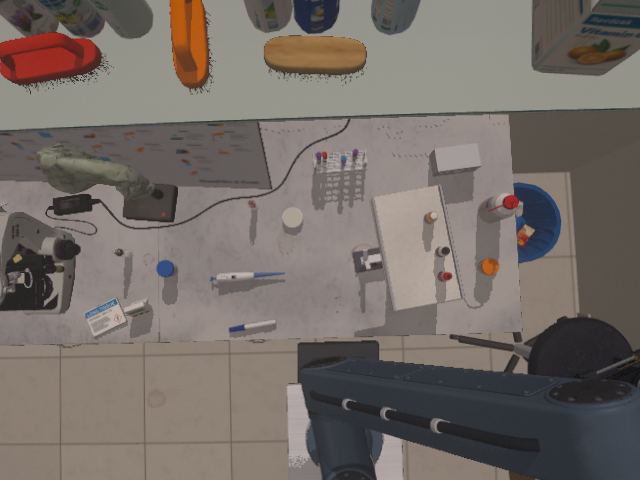

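```bash
python3 - <<'E'
from h import *
t=load('top0');s=load('scene0')
a=cv2.resize(t['im'][180:320,200:465,::-1],None,fx=3,fy=3,interpolation=3); cv2.imwrite('pics/c1.png',a)
b=cv2.resize(s['im'][150:300,300:430,::-1],None,fx=4,fy=4,interpolation=3); cv2.imwrite('pics/c2.png',b)
E
```

```text
(no output)
```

View pics/c1.png

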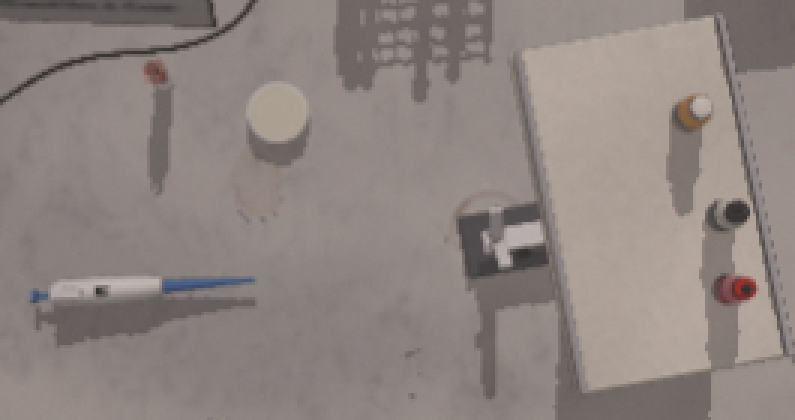

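View pics/c2.png

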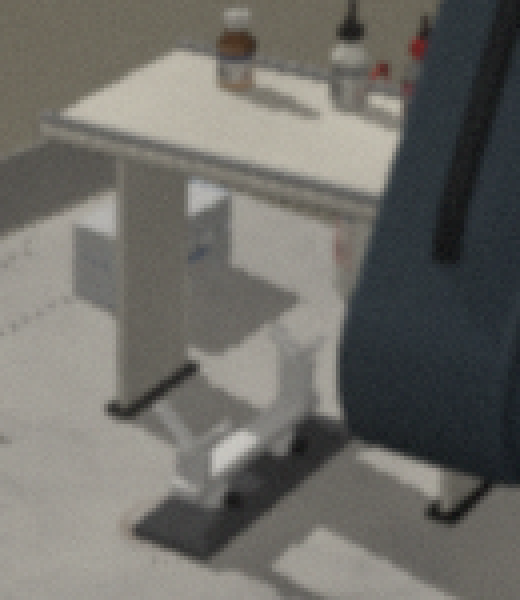

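```bash
python3 - <<'E'
from h import *
np.set_printoptions(precision=4,suppress=True)
t=load('top0');s=load('scene0')
c=lambda l:np.array(l)/3.+[200,180]
pip=c([(255,280),(30,296)]); P=plane(t,pip,.014); print('tip,button',P,np.linalg.norm(P[0]-P[1]))
ax=c([(100,290),(60,292),(150,286),(200,285)]);print('depth',px2w(t,np.round(ax)))
sh=c([(513,50),(585,390),(718,14),(787,355)]); S=plane(t,sh,.257); print('shelf',S)
print('shelf depth',px2w(t,np.round(c([(540,70),(600,370),(700,40),(760,335)]))))
print('w',np.linalg.norm(S[0]-S[1]),np.linalg.norm(S[2]-S[3]),np.linalg.norm(S[0]-S[2]))
e=S[0]-S[1]+S[2]-S[3]; e/=np.linalg.norm(e)  # rest +y
x=np.array([e[1],-e[0],0]); print('rest x',x,'y',e,np.degrees(np.arctan2(x[1],x[0])))
C=S.mean(0); O=C-x*(118-52)/2000; print('origin',O,'wide',O-.07*x)
O2=(S[0]+S[1])/2+.052*x; print(O2)
print('base plate', plane(t,c([(458,218),(468,277)]),.005))
q=[(500,208),(487,240),(500,265),(515,238),(497,230)]
print('saddle depth',px2w(t,np.round(c(q))))
# scene cloud of saddles
ys,xs=np.mgrid[225:285,330:386]
w=px2w(s,np.c_[xs.ravel(),ys.ravel()])
l=(w-O)@np.c_[x,e,[0,0,1]]
m=(abs(l[:,1])<.035)&(l[:,0]>-.09)&(l[:,0]<.09)&(l[:,2]>.015)&(l[:,2]<.15)
for k in range(-85,85,10):
    n=m&(abs(l[:,0]*1000-k)<5)
    if n.sum(): print(k,n.sum(),l[n][:,1].min(),l[n][:,1].max(),'z',l[n][:,2].min(),l[n][:,2].max())
# bystanders
for n,u in dict(cupL=(165,268),vial=(252,204),dish=(292,218),cupR=(489,267)).items(): print(n,px2w(t,[u]))
E
```

```text
tip,button [[0.4613 0.1531 0.014 ]
 [0.4526 0.3665 0.014 ]] 0.21363317515364877
depth [[0.4552 0.298  0.0274]
 [0.4561 0.3332 0.0331]
 [0.4594 0.251  0.0216]
 [0.4581 0.204  0.0147]]
shelf [[ 0.6265 -0.0727  0.257 ]
 [ 0.3662 -0.117   0.257 ]
 [ 0.6494 -0.231   0.257 ]
 [ 0.3877 -0.2703  0.257 ]]
shelf depth [[ 0.6119 -0.0933  0.2527]
 [ 0.3813 -0.1296  0.253 ]
 [ 0.631  -0.2162  0.254 ]
 [ 0.4024 -0.2514  0.2513]]
w 0.2640757086666612 0.2646481752934161 0.15989520542654714
rest x [ 0.1582 -0.9874  0.    ] y [0.9874 0.1582 0.    ] -80.89932296490524
origin [ 0.5022 -0.1402  0.257 ] wide [ 0.4911 -0.0711  0.257 ]
[ 0.5046 -0.1462  0.257 ]
base plate [[ 0.5143 -0.0402  0.005 ]
 [ 0.4582 -0.0477  0.005 ]]
saddle depth [[ 0.5233 -0.081   0.0078]
 [ 0.4908 -0.0628  0.0454]
 [ 0.4673 -0.072   0.0887]
 [ 0.4929 -0.0908  0.0418]
 [ 0.4975 -0.0719  0.0711]]
cupL [[0.4848 0.4787 0.0599]]
vial [[0.6639 0.2445 0.0039]]
dish [[0.6178 0.1292 0.0149]]
cupR [[ 0.4605 -0.4067  0.0559]]
```

```bash
cat >> h.py <<'E'
from scipy.spatial.transform import Rotation as Ro
np.set_printoptions(precision=4,suppress=True)
def tool(yaw,lean): # yaw: direction of button end, deg; lean toward button
    a=np.radians(yaw); b=np.array([np.cos(a),np.sin(a),0]); l=np.radians(lean)
    z=-b*np.sin(l)-np.array([0,0,np.cos(l)]); y=np.array([b[1],-b[0],0]); return np.c_[np.cross(y,z),y,z]
def go(g,R): # g = grasp point target
    s=read_state(); R0=s['tcp_rot']; t=np.array(g)-.006*R[:,2]
    d=R0.T@(t-s['position'])*1000; r=Ro.from_matrix(R0.T@R).as_rotvec(degrees=True)/6
    print('t',s['time_s'],'shift',d.round(1),'rot',r.round(3),'rows>=',np.linalg.norm(d)/62.5,np.linalg.norm(r)*6/10.7)
E
python3 - <<'E'
from h import *
t=load('top0');s=load('scene0')
O=np.array([.5034,-.143,0]);a=np.radians(-80.9);x=np.array([np.cos(a),np.sin(a),0]);e=np.array([-x[1],x[0],0])
for nm,p,(v0,v1,u0,u1) in (('scene',s,(225,285,330,386)),('top',t,(240,280,345,385))):
    ys,xs=np.mgrid[v0:v1,u0:u1]
    l=(px2w(p,np.c_[xs.ravel(),ys.ravel()])-O)@np.c_[x,e,[0,0,1]]
    m=(abs(l[:,1])<.04)&(abs(l[:,0])<.1)&(l[:,2]>.02)&(l[:,2]<.16)
    for k in range(-95,95,6):
        n=m&(abs(l[:,0]*1000-k)<3)
        if n.sum()>2: print(nm,k,n.sum(),'y',l[n][:,1].min(),l[n][:,1].max(),'z',np.sort(l[n][:,2])[[0,-1,-2]])
st=read_state(); 
T=tool(92.3,0); go([.45,-.05,.5],T)
w=camera_params('wrist'); print((w['xyz']-st['position'])@st['tcp_rot'], st['tcp_rot'].T@w['orientation'],w['fx'])
E
```

```text
scene -89 12 y -0.009963298842058578 0.011616641444977092 z [0.0315 0.0473 0.0407]
scene -83 74 y -0.024807495750476877 0.024295267650536922 z [0.0312 0.0884 0.087 ]
scene -77 82 y -0.026656661321254622 0.028983741982540834 z [0.035  0.0901 0.0879]
scene -71 29 y -0.024844858502364682 0.025898130439702148 z [0.0309 0.0907 0.0887]
scene -65 12 y -0.013764103329533648 0.023606661530609425 z [0.0337 0.0856 0.077 ]
scene -59 11 y -0.009325281085525846 -0.004198608183841912 z [0.0209 0.042  0.0419]
scene -53 11 y -0.017647358886857676 -0.00036289442520398584 z [0.0215 0.0419 0.0407]
scene -47 12 y -0.01632117969677853 0.004138177244570946 z [0.0213 0.0424 0.0407]
scene -41 16 y -0.010142244267134306 0.007564889157618354 z [0.0285 0.0441 0.0431]
scene -35 14 y -0.00949480409087885 0.009752331893400173 z [0.0332 0.0451 0.0439]
scene -29 11 y -0.009428081581654393 0.010055771677999922 z [0.0337 0.0428 0.0424]
scene -23 12 y -0.010641624302267151 0.009302930680803762 z [0.0316 0.0434 0.0433]
scene -17 9 y -0.010879506902080997 0.009966432928614617 z [0.0372 0.046  0.0425]
scene -11 15 y -0.01
[... 1459 characters left out ...]
9615457322154143 0.011104151658821873 z [0.0346 0.0452 0.0441]
top -53 24 y -0.018528479407122163 0.011642499889445426 z [0.0208 0.0447 0.0445]
top -47 21 y -0.01684132645460438 0.011039768129128883 z [0.0214 0.0453 0.0435]
top -41 17 y -0.010015016779283584 0.009949595206880869 z [0.0358 0.0448 0.0431]
top -35 17 y -0.010602840830096591 0.011379195882377069 z [0.0331 0.0461 0.0448]
top -29 7 y -0.008876314431565663 0.010462158106545591 z [0.038  0.045  0.0445]
t 0.1 shift [ 406.  -424.5 -258.4] rot [ -0.014  -0.015 -12.062] rows>= 10.266948696900542 6.763711426943131
[ 0.0841 -0.0002 -0.1378] [[-0.0013  0.9524  0.305 ]
 [ 1.      0.0011  0.0007]
 [ 0.0003  0.305  -0.9524]] 343.6674150980336
```

Emit:
{"name": "apply_moves", "arguments": {
  "rows": [
    {"x":20,"y":-22,"z":-40,"rz":-1},
    {"x":50,"y":-52,"z":-80,"rz":-2},
    {"x":90,"y":-94,"z":-115,"rz":-3.5},
    {"x":130,"y":-136,"z":-145,"rz":-5},
    {"x":170,"y":-178,"z":-170,"rz":-6.5},
    {"x":212,"y":-221,"z":-195,"rz":-8},
    {"x":254,"y":-265,"z":-218,"rz":-9.5},
    {"x":296,"y":-309,"z":-238,"rz":-11},
    {"x":338,"y":-353,"z":-252,"rz":-12},
    {"x":380,"y":-397,"z":-258,"rz":-12.06}
  ]
}}

```text
validation failed for argument at $.ro...
```

```bash
python3 - <<'E'
from h import *
s=read_state(); print(s['position'],s['joint_positions'],s['force'])
P=np.array([[.4613,.1531],[.4526,.3665]]);u=(P[1]-P[0]);u/=np.linalg.norm(u);print(np.degrees(np.arctan2(u[1],u[0])))
c=P.mean(0); g=c+.027*u; print(c,g)
go([g[0],g[1],.22],tool(92.3,40))
E
```

```text
[ 0.2129 -0.5869  0.2467] [-80.2995  30.2737  82.1509  -0.0009  67.6896 -10.2275] [-1.1351 -0.4621  0.1696]
92.33457071593737
[0.4569 0.2598] [0.4559 0.2868]
t 0.1 shift [ 527.3 -742.2   23.7] rot [ -4.215  -5.757 -11.537] rows>= 14.572695739089097 7.606621355041445
```

Emit:
{"name": "apply_moves", "arguments": {
  "rows": [
    {"x":20,"y":-22,"z":-40,"rx":0,"ry":0,"rz":-1,"claw":0}
  ]
}}

```text
time_s: 0.22
position: [0.2232, -0.5591, 0.2838]
tcp_rot: [[0.899, 0.438, -0.002], [0.438, -0.899, 0.008], [0.002, -0.008, -1.0]]
force: [0.9, 0.3, 0.1]
opening: 0.997
grasp_force: 0.0
```

Emit:
{"name": "apply_moves", "arguments": {
  "rows": [
    {"x":35,"y":-30,"z":-40,"rx":0,"ry":0,"rz":-1,"claw":0},
    {"x":75,"y":-63,"z":-78,"rx":0,"ry":0,"rz":-2.5,"claw":0},
    {"x":118,"y":-100,"z":-110,"rx":0,"ry":0,"rz":-4,"claw":0},
    {"x":161,"y":-136,"z":-140,"rx":0,"ry":0,"rz":-5.5,"claw":0},
    {"x":205,"y":-173,"z":-165,"rx":0,"ry":0,"rz":-7,"claw":0},
    {"x":249,"y":-210,"z":-185,"rx":0,"ry":0,"rz":-8.5,"claw":0},
    {"x":293,"y":-248,"z":-200,"rx":0,"ry":0,"rz":-10,"claw":0},
    {"x":337,"y":-285,"z":-212,"rx":0,"ry":0,"rz":-11.06,"claw":0},
    {"x":382,"y":-323,"z":-218,"rx":0,"ry":0,"rz":-11.06,"claw":0},
    {"x":426,"y":-360,"z":-218,"rx":0,"ry":0,"rz":-11.06,"claw":0}
  ]
}}

```text
time_s: 1.48
position: [0.4505, -0.0481, 0.506]
tcp_rot: [[-0.04, 0.999, 0.001], [0.999, 0.04, -0.001], [-0.001, 0.001, -1.0]]
force: [-0.0, -0.0, -0.5]
opening: 0.999
grasp_force: 0.0
```

```bash
python3 - <<'E'
from h import *
s=read_state(); print(s['position'],s['joint_positions'],s['force'])
go([.4559,.2868,.20],tool(92.3,40))
E
```

```text
[ 0.4505 -0.0481  0.506 ] [-20.2764   3.6856  80.6014  -0.0068  95.6377 -22.5663] [-0.0415 -0.0285 -0.4604]
t 1.475 shift [338.5  18.4 301.2] rot [ 0.01  -6.661 -0.006] rows>= 7.255636035971219 3.735040450273329
```

Emit:
{"name": "apply_moves", "arguments": {
  "rows": [
    {"x":42,"y":2,"z":30,"rx":0,"ry":-0.8,"rz":0,"claw":0},
    {"x":84,"y":4,"z":70,"rx":0,"ry":-1.6,"rz":0,"claw":0},
    {"x":126,"y":6,"z":110,"rx":0,"ry":-2.4,"rz":0,"claw":0},
    {"x":168,"y":8,"z":150,"rx":0,"ry":-3.2,"rz":0,"claw":0},
    {"x":211,"y":11,"z":190,"rx":0,"ry":-4,"rz":0,"claw":0},
    {"x":254,"y":14,"z":230,"rx":0,"ry":-4.8,"rz":0,"claw":0},
    {"x":297,"y":16,"z":268,"rx":0,"ry":-5.6,"rz":0,"claw":0},
    {"x":338,"y":18,"z":301,"rx":0,"ry":-6.66,"rz":0,"claw":0},
    {"x":338,"y":18,"z":301,"rx":0,"ry":-6.66,"rz":0,"claw":60}
  ]
}}

```text
time_s: 2.6
position: [0.452, 0.2908, 0.1969]
tcp_rot: [[-0.042, 0.999, 0.02], [0.762, 0.045, -0.646], [-0.647, -0.012, -0.763]]
force: [-0.1, -0.9, -0.0]
opening: 0.948
grasp_force: 0.0
```

```bash
python3 - <<'E'
from h import *
s=read_state(); print(s['position'],s['joint_positions'],s['force'],s['opening'])
snap('wrist','w1')
p=load('w1');ys,xs=np.mgrid[0:480,0:640]
w=px2w(p,np.c_[xs.ravel(),ys.ravel()])
m=(p['d'].ravel()>.05)&(w[:,2]>.008)&(w[:,2]<.05)&(abs(w[:,0]-.457)<.05)&(w[:,1]>.12)&(w[:,1]<.4)
q=w[m]
for k in np.arange(.14,.38,.02):
    n=abs(q[:,1]-k)<.01
    if n.sum()>5: print(round(k,2),n.sum(),q[n][:,0].min(),q[n][:,0].max(),np.median(q[n][:,0]),'z',np.percentile(q[n][:,2],95))
E
```

```text
[0.452  0.2908 0.1969] [ 36.7699  40.0936  83.8176 -32.2585  83.2313  45.7553] [-0.0749 -0.9038 -0.0254] 0.9484901293401907
0.16 33 0.4630176088409216 0.4670234519124679 0.4647441114688211 z 0.017369723973617808
0.18 66 0.4598059737530643 0.4666884411952097 0.46368943466640056 z 0.018614867960416136
0.2 120 0.4576328531103077 0.4672069252364637 0.4623938096088455 z 0.019734338416841923
0.22 186 0.45562635184187306 0.46710389763382987 0.46134500628712033 z 0.020457544221437696
0.24 223 0.4512370459597809 0.4696671808069507 0.4606280198380058 z 0.02415491036215932
0.26 478 0.44796073241951156 0.47198038082418603 0.4595656299758566 z 0.027405547821148655
0.28 703 0.4457250351531824 0.4718504390060124 0.4590014913755255 z 0.028052917178673
0.3 937 0.4443419333524497 0.4721189289338344 0.45775348158803153 z 0.029111219592045982
0.32 1115 0.4437729473911062 0.4713498513172115 0.45676675598801847 z 0.03199633032300849
0.34 1444 0.4434457134468057 0.4706670363456386 0.4563575035086377 z 0.03213562099735196
```

View pics/w1.png

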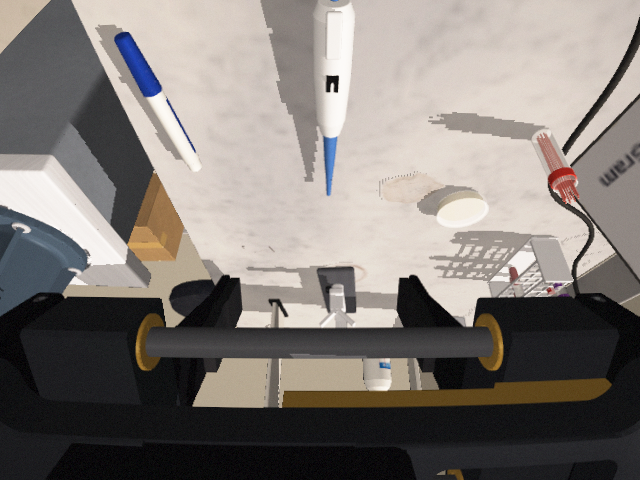

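```bash
python3 - <<'E'
from h import *
p=load('w1'); print(plane(p,[(329,195),(329,136)],.014))
go([.4578,.2870,.014],tool(92.6,40))
go([.4578,.2870,.060],tool(92.6,40))
E
```

```text
[[0.4662 0.1525 0.014 ]
 [0.4606 0.2352 0.014 ]]
t 2.65 shift [118.6   5.8 138.1] rot [-0.064  0.035  0.025] rows>= 2.9134945157340235 0.04310649593363412
t 2.65 shift [ 88.9   5.5 102.9] rot [-0.064  0.035  0.025] rows>= 2.1778351988672093 0.04310649593363412
```

```bash
python3 - <<'E'
from h import *
R=tool(92.6,40)
go(np.array([.4578,.2863,.014])-.011*R[:,2],R)
E
```

```text
t 2.65 shift [118.    5.7 127.5] rot [-0.064  0.035  0.025] rows>= 2.7814068257247087 0.04310649593363412
```

Emit:
{"name": "apply_moves", "arguments": {
  "rows": [
    {"x":36,"y":6,"z":39,"rx":-0.06,"ry":0.03,"rz":0,"claw":60},
    {"x":73,"y":6,"z":79,"rx":-0.06,"ry":0.03,"rz":0,"claw":60},
    {"x":92,"y":6,"z":99,"rx":-0.06,"ry":0.03,"rz":0,"claw":60},
    {"x":105,"y":6,"z":113,"rx":-0.06,"ry":0.03,"rz":0,"claw":70},
    {"x":112,"y":6,"z":121,"rx":-0.06,"ry":0.03,"rz":0,"claw":80},
    {"x":116,"y":6,"z":125,"rx":-0.06,"ry":0.03,"rz":0,"claw":90},
    {"x":118,"y":6,"z":127,"rx":-0.06,"ry":0.03,"rz":0,"claw":100},
    {"x":118,"y":6,"z":127,"rx":-0.06,"ry":0.03,"rz":0,"claw":100}
  ]
}}

```text
time_s: 3.65
position: [0.4604, 0.2978, 0.0319]
tcp_rot: [[-0.03, 0.999, 0.032], [0.768, 0.044, -0.639], [-0.64, 0.006, -0.769]]
force: [0.0, -0.1, 0.2]
opening: 0.615
grasp_force: 0.0
```

```bash
python3 - <<'E'
from h import *
s=read_state(); print(s['position'],s['force'],s['opening'])
R=s['tcp_rot'];print(s['position']+.006*R[:,2],'axis pt',s['position']+.017*R[:,2],'tip',s['position']+.025*R[:,2]);print(R)
E
```

```text
[0.4604 0.2978 0.0319] [ 0.0187 -0.0692  0.1691] 0.6148971194361661
[0.4606 0.2939 0.0273] axis pt [0.461  0.2869 0.0188] tip [0.4612 0.2818 0.0127]
[[-0.0303  0.999   0.0325]
 [ 0.7682  0.0441 -0.6387]
 [-0.6395  0.0056 -0.7688]]
```

```bash
python3 - <<'E'
from h import *
capture('wrist');s=read_state();print(s['position'],s['qvel'])
R=tool(92.6,40)
go(np.array([.458,.2863,.014])-.011*R[:,2],R)
E
```

```text
[0.4604 0.2978 0.0319] [ 0.0348 -0.0932 -0.0366 -0.0214 -0.0503  0.0575]
t 3.7 shift [ 2.8 -3.   4. ] rot [ 0.033 -0.04  -0.043] rows>= 0.09179500087788868 0.038005457802767456
```

Emit:
{"name": "apply_moves", "arguments": {
  "rows": [
    {"x":3,"y":-3,"z":4,"rx":0.03,"ry":-0.04,"rz":-0.04,"claw":100},
    {"x":3,"y":-3,"z":4,"rx":0.03,"ry":-0.04,"rz":-0.04,"claw":100}
  ]
}}

```text
time_s: 3.95
position: [0.457, 0.2972, 0.0262]
tcp_rot: [[-0.035, 0.999, 0.029], [0.765, 0.046, -0.643], [-0.643, -0.001, -0.766]]
force: [-0.4, 0.8, 1.3]
opening: 0.609
grasp_force: 0.2
```

```bash
python3 - <<'E'
from h import *
s=read_state();print(s['position'],s['force'],s['opening']);print(s['tcp_rot'])
R=tool(92.6,40)
go(np.array([.458,.2863,.014])-.011*R[:,2],R)
E
```

```text
[0.457  0.2972 0.0262] [-0.3605  0.849   1.3361] 0.6085448482801742
[[-0.0353  0.999   0.0288]
 [ 0.7648  0.0455 -0.6427]
 [-0.6433 -0.0007 -0.7656]]
t 3.95 shift [-0.5  0.5 -0.6] rot [-0.004  0.007  0.006] rows>= 0.015382223557820002 0.005407901146729288
```

Emit:
{"name": "apply_moves", "arguments": {
  "rows": [
    {"x":-1,"y":0.5,"z":-1.2,"rx":0,"ry":0,"rz":0,"claw":120},
    {"x":-1,"y":0.5,"z":-1.2,"rx":0,"ry":0,"rz":0,"claw":150},
    {"x":-1,"y":0.5,"z":-1.2,"rx":0,"ry":0,"rz":0,"claw":180},
    {"x":-1,"y":0.5,"z":-1.2,"rx":0,"ry":0,"rz":0,"claw":210},
    {"x":-1,"y":0.5,"z":-1.2,"rx":0,"ry":0,"rz":0,"claw":255},
    {"x":-1,"y":0.5,"z":-1.2,"rx":0,"ry":0,"rz":0,"claw":255},
    {"x":-1,"y":0.5,"z":-1.2,"rx":0,"ry":0,"rz":0,"claw":255},
    {"x":-1,"y":0.5,"z":-1.2,"rx":0,"ry":0,"rz":0,"claw":255}
  ]
}}

```text
time_s: 4.95
position: [0.4578, 0.2972, 0.028]
tcp_rot: [[-0.035, 0.999, 0.029], [0.765, 0.045, -0.642], [-0.643, -0.0, -0.766]]
force: [0.9, -0.5, 0.5]
opening: 0.314
grasp_force: 30.0
```

Emit:
{"name": "apply_moves", "arguments": {
  "rows": [
    {"x":-6.5,"y":0,"z":-7.7,"rx":0,"ry":0,"rz":0,"claw":255},
    {"x":-19,"y":0,"z":-23,"rx":0,"ry":0,"rz":0,"claw":255},
    {"x":-45,"y":0,"z":-54,"rx":0,"ry":0,"rz":0,"claw":255},
    {"x":-71,"y":0,"z":-84,"rx":0,"ry":0,"rz":0,"claw":255},
    {"x":-90,"y":0,"z":-107,"rx":0,"ry":0,"rz":0,"claw":255},
    {"x":-96.5,"y":0,"z":-115,"rx":0,"ry":0,"rz":0,"claw":255},
    {"x":-96.5,"y":0,"z":-115,"rx":0,"ry":0,"rz":0,"claw":255},
    {"x":-96.5,"y":0,"z":-115,"rx":0,"ry":0,"rz":0,"claw":255}
  ]
}}

```text
time_s: 5.95
position: [0.4571, 0.2969, 0.1771]
tcp_rot: [[-0.036, 0.999, 0.027], [0.764, 0.045, -0.643], [-0.644, -0.002, -0.765]]
force: [-0.4, -1.0, -1.4]
opening: 0.314
grasp_force: 30.0
```

```bash
python3 - <<'E'
from h import *
s=read_state();print(s['position'],s['force'],s['opening'],s['grasp_force']);print(s['tcp_rot'])
snap('wrist','w2');p=load('w2')
snap('top','t2')
a=np.hstack([cv2.resize(p['im'],(400,300)),cv2.resize(load('t2')['im'][200:320,180:340],(400,300))])
cv2.imwrite('pics/v2.png',a[:,:,::-1])
R=s['tcp_rot'];T=s['position']
ys,xs=np.mgrid[0:480,0:640]
w=px2w(p,np.c_[xs.ravel(),ys.ravel()]); l=(w-T)@R*1000
# pipette frame guess: lean by 40 about tool y -> level axes
L=Ro.from_euler('y',40,degrees=True).as_matrix(); # level-frame coords
b=l@np.c_[[.766,0,-.643],[0,1,0],[.643,0,.766]]  # columns: button, lateral, down
m=(p['d'].ravel()>.05)&(abs(b[:,1])<25)&(b[:,2]>-25)&(b[:,2]<50)&(abs(b[:,0])<180)
q=b[m]
for k in range(-150,100,10):
    n=abs(q[:,0]-k)<5
    if n.sum()>5: print(k,n.sum(),'lat',q[n][:,1].min(),q[n][:,1].max(),'down',np.percentile(q[n][:,2],[2,10,50]))
E
```

```text
[0.4571 0.2969 0.1771] [-0.4471 -0.9755 -1.3695] 0.31426228291732866 29.99719887971878
[[-0.0359  0.999   0.0272]
 [ 0.7644  0.045  -0.6432]
 [-0.6438 -0.0024 -0.7652]]
-140 7 lat -1.5738823654985623 0.8930048527275096 down [11.1915 11.1917 11.3931]
-30 24 lat -12.386571670163205 11.044594782132346 down [4.3627 4.8942 6.2558]
-20 115 lat -14.108771326656049 12.953172104206276 down [1.136  1.7097 4.1246]
-10 410 lat -22.896678294074796 21.70747943437744 down [-0.3083  0.189   3.775 ]
0 1015 lat -22.98901513305408 21.913888817374936 down [-2.1154 -0.2856  9.1889]
10 1575 lat -24.88797167916031 24.097700343567112 down [-24.5796 -23.1508   0.9908]
20 1366 lat -24.985540394329476 24.882953371017898 down [-23.5477 -10.2796  -4.9366]
30 610 lat -19.063721997094415 18.730156021372142 down [-4.4782 -3.8322  0.9798]
40 1129 lat -13.886773829299482 12.648411303789327 down [-4.032  -3.6874  3.0398]
50 2699 lat -12.124874549365494 10.892694832617684 down [-3.5913 -1.8264  8.2149]
60 1483 lat -24.98290310336447 24.999063203628076 down [-24.9121 -24.6319 -19.8509]
70 2510 lat -24.994683443964288 24.980476991117687 down [-24.7429 -23.7249   7.5193]
```

View pics/v2.png

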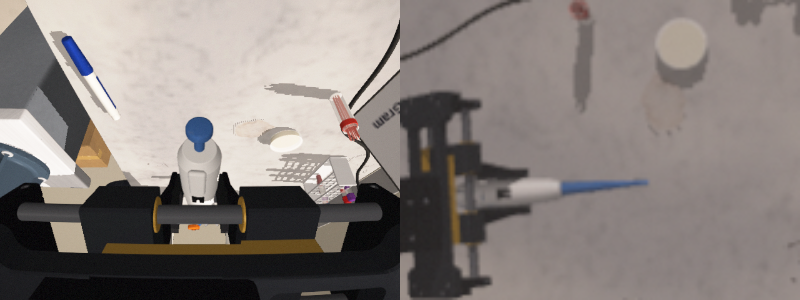

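```bash
cat >> h.py <<'E'
def place(center,yaw,lean=40,off=.011,bal=.027):
    R=tool(yaw,lean); go(np.array(center)+bal*np.array([np.cos(np.radians(yaw)),np.sin(np.radians(yaw)),0])-off*R[:,2],R)
E
python3 - <<'E'
from h import *
p=load('t2'); tip=plane(p,[(279.2,272.8)],.164)[0]; print('tip',tip)
s=read_state();R=s['tcp_rot'];A=s['position']+.017*R[:,2]; print('axispt',A); d=A-tip; print(np.linalg.norm(d),np.degrees(np.arctan2(d[1],d[0])),np.degrees(np.arctan2(R[1,0],R[0,0])))
c=[(u,v) for u,v in [(270,273),(265,274),(260,274),(250,275),(240,276),(230,276)]];print(px2w(p,c))
place([.471,.0585,.13],99.1)
E
```

```text
tip [0.4601 0.153  0.164 ]
axispt [0.4577 0.2859 0.1638]
0.13292717918487978 91.058741771666 92.71069612806963
[[0.4603 0.1757 0.1662]
 [0.4582 0.1884 0.1651]
 [0.4584 0.2001 0.1701]
 [0.4567 0.2253 0.1683]
 [0.455  0.2497 0.1714]
 [0.4556 0.2734 0.1772]]
t 6.05 shift [-132.    -1.2  155.3] rot [-0.718  0.015 -0.815] rows>= 3.26188164119554 0.6093199037414637
```

Emit:
{"name": "apply_moves", "arguments": {
  "rows": [
    {"x":-20,"y":0,"z":22,"rx":-0.1,"ry":0,"rz":-0.1,"claw":255},
    {"x":-50,"y":0,"z":58,"rx":-0.3,"ry":0,"rz":-0.3,"claw":255},
    {"x":-80,"y":-1,"z":94,"rx":-0.5,"ry":0,"rz":-0.5,"claw":255},
    {"x":-110,"y":-1,"z":130,"rx":-0.65,"ry":0.01,"rz":-0.7,"claw":255},
    {"x":-126,"y":-1,"z":149,"rx":-0.7,"ry":0.01,"rz":-0.8,"claw":255},
    {"x":-132,"y":-1,"z":155,"rx":-0.72,"ry":0.01,"rz":-0.81,"claw":255},
    {"x":-132,"y":-1,"z":155,"rx":-0.72,"ry":0.01,"rz":-0.81,"claw":255},
    {"x":-132,"y":-1,"z":155,"rx":-0.72,"ry":0.01,"rz":-0.81,"claw":255}
  ]
}}

```text
time_s: 7.05
position: [0.4664, 0.0977, 0.1442]
tcp_rot: [[-0.119, 0.987, 0.105], [0.757, 0.159, -0.633], [-0.642, 0.004, -0.767]]
force: [-0.0, 1.0, -1.0]
opening: 0.31
grasp_force: 30.0
```

```bash
python3 - <<'E'
from h import *
snap('top','t3');snap('wrist','w3');snap('scene','s3')
s=read_state();R=s['tcp_rot'];A=s['position']+.017*R[:,2];print('axispt',A,'yaw',np.degrees(np.arctan2(R[1,0],R[0,0])),s['force'])
t=load('t3');a=cv2.resize(t['im'][225:300,270:430],None,fx=5,fy=5,interpolation=3)
cv2.imwrite('pics/v3.png',a[:,:,::-1])
O=np.array([.5027,-.139,0]);g=np.radians(-80.9);x=np.array([np.cos(g),np.sin(g),0]);e=np.array([-x[1],x[0],0]);F=np.c_[x,e,[0,0,1]]
print('axis pt in rest',(A-O)@F)
for nm in('t3','s3','w3'):
    p=load(nm);ys,xs=np.mgrid[0:480,0:640];w=px2w(p,np.c_[xs.ravel(),ys.ravel()]);l=(w-O)@F*1000
    ok=(p['d'].ravel()>.05)&(abs(l[:,1])<45)
    for nme,x0,x1,z0,z1 in (('wide',-85,-58,52,110),('narrow',40,75,52,110),('beam',-50,35,35,50),('pip',-320,-95,105,150)):
        q=l[ok&(l[:,0]>x0)&(l[:,0]<x1)&(l[:,2]>z0)&(l[:,2]<z1)]
        if len(q)<8: continue
        if nme=='pip':
            for k in range(-310,-90,30):
                n=q[abs(q[:,0]-k)<8]; 
                if len(n)>4: print(nm,'pip',k,len(n),n[:,1].min(),n[:,1].max(),np.median(n[:,1]),'ztop',np.percentile(n[:,2],95))
        else: print(nm,nme,len(q),'x',np.percentile(q[:,0],[5,50,95]),'y',np.percentile(q[:,1],[1,50,99]),'z',np.percentile(q[:,2],[50,97]), 'yslope',np.polyfit(q[:,0],q[:,1],1)[0] if nme=='beam' else '')
E
```

```text
axispt [0.468  0.0868 0.1313] yaw 98.98104674027388 [ 0.3184  0.7528 -0.4651]
axis pt in rest [-0.2285  0.0014  0.1313]
t3 wide 97 x [-74.8613 -69.4828 -64.0268] y [-26.4306   0.2725  26.8897] z [77.907  90.2451] yslope 
t3 beam 67 x [-48.4593 -37.8174 -27.5682] y [-9.6362  0.6608 11.3044] z [39.7792 44.7071] yslope 0.02153085582986176
t3 pip -280 7 -13.007764379236527 13.29896126567707 -0.4571878222499525 ztop 147.46357879235617
t3 pip -250 59 -12.707476635713043 13.985073434899789 0.3056535576420404 ztop 146.4158539059019
t3 pip -220 95 -22.25116758427239 21.97420598374535 -0.17173968219885255 ztop 146.51982023226475
t3 pip -190 46 -9.872564401317167 11.260212003441675 0.2533179639890406 ztop 143.9486581079762
t3 pip -160 26 -5.047007035704886 5.4330994299852104 0.06003451235096094 ztop 138.3902011290243
t3 pip -130 18 -3.353139977931945 3.9643032060903813 -0.052624929562581475 ztop 137.64551223676492
t3 pip -100 7 -1.681859435048798 1.9540403484579332 0.43534920948031525 ztop 136.17500627052604
s3 wide 125 x [-78.7508 -74.1744 -64.1964] y [-25.6281   4.8082  26.8702] z [72.8782 88
[... 319 characters left out ...]
95613594649132
s3 pip -280 51 -12.859168733420578 11.75401503394299 -8.493152452620981 ztop 145.6439691126913
w3 wide 67 x [-74.4429 -73.3748 -65.4817] y [-23.9273  22.6309  26.3314] z [86.8102 88.3009] yslope 
w3 pip -310 1534 -5.837020946147324 7.6807766027891535 1.0135395216599803 ztop 137.87156684262465
w3 pip -280 2397 -12.253515702472328 14.19536810547193 0.3024545611486844 ztop 148.16372358903823
w3 pip -250 1951 -24.69123597826629 26.502391210362248 1.4166794217300025 ztop 148.66908605042772
w3 pip -220 221 -12.578079556710959 14.537937934664956 -0.005106937656481494 ztop 143.84466397778505
w3 pip -100 9 0.16685746984785096 2.629013311055879 0.9902953744860498 ztop 133.30112651475085
```

View pics/v3.png

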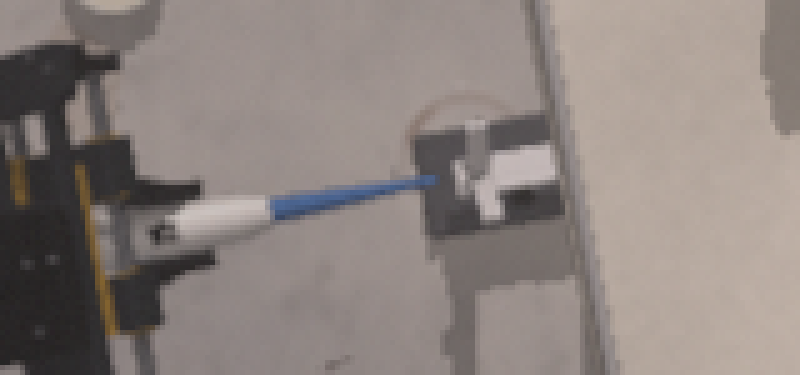

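```bash
python3 - <<'E'
from h import *
O=np.array([.5027,-.139,0]);g=np.radians(-80.9);x=np.array([np.cos(g),np.sin(g),0]);e=np.array([-x[1],x[0],0]);F=np.c_[x,e,[0,0,1]]
print('tip',(plane(load('t3'),[(357.4,261)],.132)-O)@F)
c=O+.0014*e
place(list((c-.05*x)[:2])+[.12],99.1)
place(list(c[:2])+[.12],99.1)
E
```

```text
tip [[-0.0962 -0.0027  0.132 ]]
t 7.2 shift [-108.9   -0.2  106. ] rot [ 0.035 -0.008 -0.015] rows>= 2.430564968117424 0.02181391578318306
t 7.2 shift [-147.2   -0.2  138.1] rot [ 0.035 -0.008 -0.015] rows>= 3.2288922237272217 0.02181391578318306
```

Emit:
{"name": "apply_moves", "arguments": {
  "rows": [
    {"x":-10,"y":0,"z":10,"rx":0.03,"ry":0,"rz":-0.01,"claw":255},
    {"x":-35,"y":0,"z":34,"rx":0.03,"ry":0,"rz":-0.01,"claw":255},
    {"x":-65,"y":0,"z":63,"rx":0.03,"ry":0,"rz":-0.01,"claw":255},
    {"x":-95,"y":0,"z":92,"rx":0.03,"ry":0,"rz":-0.01,"claw":255},
    {"x":-109,"y":0,"z":106,"rx":0.03,"ry":0,"rz":-0.01,"claw":255},
    {"x":-124,"y":0,"z":118.5,"rx":0.03,"ry":0,"rz":-0.01,"claw":255},
    {"x":-139,"y":0,"z":131,"rx":0.03,"ry":0,"rz":-0.01,"claw":255},
    {"x":-147,"y":0,"z":138,"rx":0.03,"ry":0,"rz":-0.01,"claw":255},
    {"x":-147,"y":0,"z":138,"rx":0.03,"ry":0,"rz":-0.01,"claw":255},
    {"x":-147,"y":0,"z":138,"rx":0.03,"ry":0,"rz":-0.01,"claw":255}
  ]
}}

```text
time_s: 8.45
position: [0.4975, -0.1018, 0.1329]
tcp_rot: [[-0.121, 0.988, 0.101], [0.757, 0.157, -0.634], [-0.642, -0.0, -0.767]]
force: [-0.9, -0.4, -1.1]
opening: 0.316
grasp_force: 30.0
```

```bash
python3 - <<'E'
from h import *
O=np.array([.5027,-.139,0]);g=np.radians(-80.9);x=np.array([np.cos(g),np.sin(g),0]);e=np.array([-x[1],x[0],0]);F=np.c_[x,e,[0,0,1]]
s=read_state();R=s['tcp_rot'];A=s['position']+.017*R[:,2];print('axispt rest',(A-O)@F,'yaw',np.degrees(np.arctan2(R[1,0],R[0,0])),s['force'],R)
c=O+.0014*e
snap('scene','s4');b=cv2.resize(load('s4')['im'][150:300,300:450],None,fx=4,fy=4,interpolation=3);cv2.imwrite('pics/v4.png',b[:,:,::-1])
place(list(c[:2])+[.09],99.1)
E
```

```text
axispt rest [-0.0267  0.0008  0.1199] yaw 99.04693864509053 [-0.8923 -0.3611 -1.1017] [[-0.1205  0.9876  0.1007]
 [ 0.7571  0.1571 -0.6342]
 [-0.6421 -0.0002 -0.7666]]
t 8.5 shift [19.3  0.6 22.8] rot [-0.006 -0.007 -0.003] rows>= 0.4782861259723458 0.005610928021715505
```

View pics/v4.png

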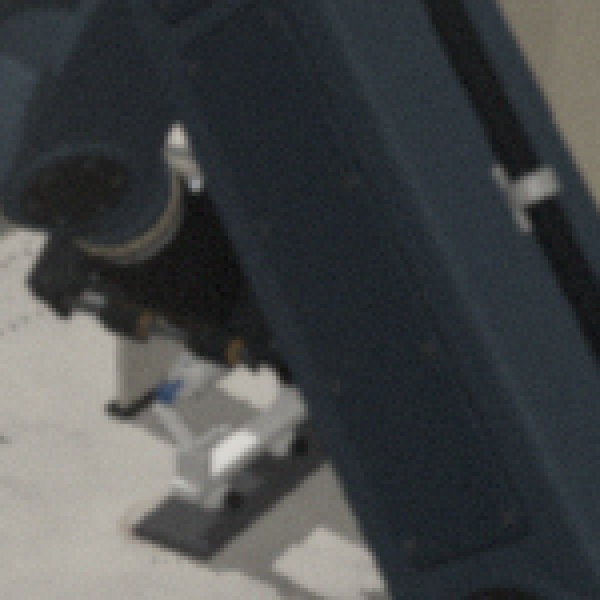

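Emit:
{"name": "apply_moves", "arguments": {
  "rows": [
    {"x":5,"y":0.6,"z":6,"rx":0,"ry":0,"rz":0,"claw":255},
    {"x":10,"y":0.6,"z":12,"rx":0,"ry":0,"rz":0,"claw":255},
    {"x":14,"y":0.6,"z":16.8,"rx":0,"ry":0,"rz":0,"claw":255},
    {"x":17,"y":0.6,"z":20.2,"rx":0,"ry":0,"rz":0,"claw":255},
    {"x":18.6,"y":0.6,"z":22.2,"rx":0,"ry":0,"rz":0,"claw":255},
    {"x":18.6,"y":0.6,"z":22.2,"rx":0,"ry":0,"rz":0,"claw":255},
    {"x":18.6,"y":0.6,"z":22.2,"rx":0,"ry":0,"rz":0,"claw":255}
  ]
}}

```text
time_s: 9.38
position: [0.4983, -0.1021, 0.1041]
tcp_rot: [[-0.12, 0.988, 0.101], [0.757, 0.157, -0.635], [-0.642, 0.0, -0.766]]
force: [-0.3, -0.4, -1.5]
opening: 0.318
grasp_force: 30.0
```

Emit:
{"name": "apply_moves", "arguments": {
  "rows": [
    {"x":0.3,"y":0,"z":0.4,"rx":0,"ry":0,"rz":0,"claw":255},
    {"x":0.6,"y":0,"z":0.8,"rx":0,"ry":0,"rz":0,"claw":255},
    {"x":0.9,"y":0,"z":1.1,"rx":0,"ry":0,"rz":0,"claw":255},
    {"x":0.9,"y":0,"z":1.1,"rx":0,"ry":0,"rz":0,"claw":255}
  ]
}}

```text
time_s: 9.88
position: [0.4982, -0.1021, 0.1026]
tcp_rot: [[-0.12, 0.988, 0.101], [0.757, 0.157, -0.634], [-0.642, -0.0, -0.766]]
force: [0.1, -0.4, -1.6]
opening: 0.316
grasp_force: 30.0
```

Emit:
{"name": "apply_moves", "arguments": {
  "rows": [
    {"x":0.3,"y":0,"z":0.4,"rx":0,"ry":0,"rz":0,"claw":255},
    {"x":0.6,"y":0,"z":0.8,"rx":0,"ry":0,"rz":0,"claw":255},
    {"x":1.0,"y":0,"z":1.15,"rx":0,"ry":0,"rz":0,"claw":255},
    {"x":1.0,"y":0,"z":1.15,"rx":0,"ry":0,"rz":0,"claw":255}
  ]
}}

```text
time_s: 10.38
position: [0.4982, -0.102, 0.101]
tcp_rot: [[-0.12, 0.988, 0.101], [0.757, 0.157, -0.634], [-0.642, -0.0, -0.766]]
force: [-0.2, -0.1, -0.9]
opening: 0.316
grasp_force: 30.0
```

Emit:
{"name": "apply_moves", "arguments": {
  "rows": [
    {"x":0.3,"y":0,"z":0.4,"rx":0,"ry":0,"rz":0,"claw":255},
    {"x":0.6,"y":0,"z":0.8,"rx":0,"ry":0,"rz":0,"claw":255},
    {"x":0.6,"y":0,"z":0.8,"rx":0,"ry":0,"rz":0,"claw":255}
  ]
}}

```text
time_s: 10.75
position: [0.4982, -0.1021, 0.1]
tcp_rot: [[-0.12, 0.988, 0.101], [0.757, 0.157, -0.634], [-0.642, -0.0, -0.766]]
force: [-1.0, -0.3, -1.7]
opening: 0.309
grasp_force: 30.0
```

Axis at 87 mm, no contact yet.

Emit:
{"name": "apply_moves", "arguments": {
  "rows": [
    {"x":0.3,"y":0,"z":0.4,"rx":0,"ry":0,"rz":0,"claw":255},
    {"x":0.6,"y":0,"z":0.8,"rx":0,"ry":0,"rz":0,"claw":255},
    {"x":0.6,"y":0,"z":0.8,"rx":0,"ry":0,"rz":0,"claw":255}
  ]
}}

```text
time_s: 11.12
position: [0.4983, -0.1022, 0.0991]
tcp_rot: [[-0.12, 0.988, 0.101], [0.757, 0.157, -0.635], [-0.642, 0.0, -0.766]]
force: [-0.1, -0.2, -0.5]
opening: 0.311
grasp_force: 30.0
```

Emit:
{"name": "apply_moves", "arguments": {
  "rows": [
    {"x":0.3,"y":0,"z":0.4,"rx":0,"ry":0,"rz":0,"claw":255},
    {"x":0.6,"y":0,"z":0.8,"rx":0,"ry":0,"rz":0,"claw":255},
    {"x":0.6,"y":0,"z":0.8,"rx":0,"ry":0,"rz":0,"claw":255}
  ]
}}

```text
time_s: 11.5
position: [0.4987, -0.1023, 0.0985]
tcp_rot: [[-0.12, 0.988, 0.102], [0.756, 0.157, -0.635], [-0.643, 0.001, -0.766]]
force: [1.1, 1.1, 3.4]
opening: 0.311
grasp_force: 30.0
```

Emit:
{"name": "apply_moves", "arguments": {
  "rows": [
    {"x":0.3,"y":0.5,"z":0.4,"rx":0,"ry":0,"rz":0,"claw":255},
    {"x":0.3,"y":0.5,"z":0.4,"rx":0,"ry":0,"rz":0,"claw":255},
    {"x":0.3,"y":0.5,"z":0.4,"rx":0,"ry":0,"rz":0,"claw":255}
  ]
}}

```text
time_s: 11.88
position: [0.4989, -0.1023, 0.0982]
tcp_rot: [[-0.119, 0.988, 0.101], [0.756, 0.156, -0.635], [-0.643, 0.001, -0.766]]
force: [0.3, 1.5, 6.5]
opening: 0.314
grasp_force: 30.0
```

```bash
python3 - <<'E'
from h import *
O=np.array([.5027,-.139,0]);g=np.radians(-80.9);x=np.array([np.cos(g),np.sin(g),0]);e=np.array([-x[1],x[0],0]);F=np.c_[x,e,[0,0,1]]
s=read_state();R=s['tcp_rot'];A=s['position']+.017*R[:,2];print('axispt rest',(A-O)@F,s['force']@F,s['moment']@F,s['position'])
E
```

```text
axispt rest [-0.0259  0.0021  0.0852] [-1.4732  0.583   6.4563] [ 0.2007 -0.0028 -0.1434] [ 0.4989 -0.1023  0.0982]
```

Emit:
{"name": "apply_moves", "arguments": {
  "rows": [
    {"x":0,"y":0,"z":0,"rx":0,"ry":0,"rz":0,"claw":170},
    {"x":0,"y":0,"z":0,"rx":0,"ry":0,"rz":0,"claw":162},
    {"x":0,"y":0,"z":0,"rx":0,"ry":0,"rz":0,"claw":150},
    {"x":0,"y":0,"z":0,"rx":0,"ry":0,"rz":0,"claw":135},
    {"x":0,"y":0,"z":0,"rx":0,"ry":0,"rz":0,"claw":115},
    {"x":0,"y":0,"z":0,"rx":0,"ry":0,"rz":0,"claw":105},
    {"x":0,"y":0,"z":0,"rx":0,"ry":0,"rz":0,"claw":105},
    {"x":0,"y":0,"z":0,"rx":0,"ry":0,"rz":0,"claw":105}
  ]
}}

```text
time_s: 12.88
position: [0.4988, -0.1021, 0.0976]
tcp_rot: [[-0.12, 0.988, 0.101], [0.757, 0.157, -0.634], [-0.642, -0.0, -0.766]]
force: [-0.3, -0.2, 0.2]
opening: 0.586
grasp_force: 0.0
```

Force is gone and the fingers are clear, so I retract along the tool axis.

Emit:
{"name": "apply_moves", "arguments": {
  "rows": [
    {"x":0,"y":0,"z":-4,"rx":0,"ry":0,"rz":0,"claw":105},
    {"x":0,"y":0,"z":-12,"rx":0,"ry":0,"rz":0,"claw":105},
    {"x":0,"y":0,"z":-26,"rx":0,"ry":0,"rz":0,"claw":105},
    {"x":0,"y":0,"z":-50,"rx":0,"ry":0,"rz":0,"claw":105},
    {"x":0,"y":0,"z":-85,"rx":0,"ry":0,"rz":0,"claw":105},
    {"x":0,"y":0,"z":-125,"rx":0,"ry":0,"rz":0,"claw":105},
    {"x":0,"y":0,"z":-165,"rx":0,"ry":0,"rz":0,"claw":105},
    {"x":0,"y":0,"z":-200,"rx":0,"ry":0,"rz":0,"claw":105},
    {"x":0,"y":0,"z":-200,"rx":0,"ry":0,"rz":0,"claw":105}
  ]
}}

```text
time_s: 14.0
position: [0.4795, 0.0265, 0.253]
tcp_rot: [[-0.119, 0.987, 0.106], [0.757, 0.16, -0.633], [-0.642, 0.005, -0.767]]
force: [0.7, 0.2, -0.9]
opening: 0.589
grasp_force: 0.0
```

```bash
python3 - <<'E'
from h import *
s=read_state();print(s['position'],s['force'])
snap('wrist','w5');snap('top','t5');snap('scene','s5')
O=np.array([.5027,-.139,0]);g=np.radians(-80.9);x=np.array([np.cos(g),np.sin(g),0]);e=np.array([-x[1],x[0],0]);F=np.c_[x,e,[0,0,1]]
for nm in('t5','s5','w5'):
    p=load(nm);ys,xs=np.mgrid[0:480,0:640];w=px2w(p,np.c_[xs.ravel(),ys.ravel()]);l=(w-O)@F*1000
    q=l[(p['d'].ravel()>.05)&(abs(l[:,1])<14)&(l[:,2]>82)&(l[:,2]<115)&(abs(l[:,0])<125)]
    if len(q): print(nm,'xrange',np.percentile(q[:,0],[0,1,99,100]))
    for k in range(-115,120,15):
        n=q[abs(q[:,0]-k)<6]
        if len(n)>4: print(nm,k,len(n),'y',n[:,1].min(),n[:,1].max(),'ztop',np.percentile(n[:,2],95))
a=np.hstack([cv2.resize(load('w5')['im'],(400,300)),cv2.resize(load('s5')['im'][150:300,270:470],(400,300))])
cv2.imwrite('pics/v5.png',a[:,:,::-1])
E
```

```text
[0.4795 0.0265 0.253 ] [ 0.7007  0.2015 -0.8646]
t5 xrange [-107.5812 -106.6011  -33.1256  -31.7708]
t5 -100 13 y -4.837294488959344 6.151475042315408 ztop 94.11776604167703
t5 -85 33 y -11.851503654009267 12.49275031206727 ztop 102.53468066793374
t5 -70 46 y -11.94315597807114 13.738685856142927 ztop 105.64758258069584
t5 -55 46 y -12.27489299081855 13.782917230727799 ztop 102.39405201805529
t5 -40 47 y -13.179460103405876 13.684810271759954 ztop 99.93757393700947
s5 xrange [-110.5604 -109.6047   88.6977   99.2007]
s5 -115 6 y -3.144375909121965 2.7120775820605747 ztop 90.28931516064068
s5 -100 10 y -3.521258468577513 10.599467436711391 ztop 91.4852881410842
s5 -85 59 y -11.768450437045338 13.521692267948403 ztop 102.53568042985175
s5 -70 38 y -13.70869641245594 6.719640304878975 ztop 103.01983302195099
s5 -55 22 y -13.951450845104413 3.2623091395238624 ztop 100.57789062926014
s5 -40 28 y -13.900724462529535 12.97324043337413 ztop 98.71024545662004
s5 -25 24 y -12.504174055811658 5.394232401295856 ztop 98.61154562181629
s5 -10 24 y -11.877073229617674 5.689449343264317 ztop 98.68069
[... 818 characters left out ...]
0361692 13.858385071328348 ztop 99.37782483314417
w5 -25 137 y -11.367670220235786 13.172981269860594 ztop 98.80729572041324
w5 -10 120 y -10.657159894161978 13.575121779866897 ztop 98.00441724156549
w5 5 80 y -9.934272927564626 12.59938878826803 ztop 97.12630439243529
w5 20 30 y -5.658159158185922 9.37091658788389 ztop 94.23712923182391
w5 35 45 y -3.730601650966397 7.2354762455938735 ztop 91.2364493921321
w5 50 53 y -12.842243145615894 13.780187037411231 ztop 90.39626676443193
w5 65 64 y -13.061743840814321 13.863004369289126 ztop 89.62703750465354
w5 80 17 y -1.6623295998872756 3.615038670069776 ztop 88.80382951267944
w5 95 14 y -0.4805872917662136 3.624830295179193 ztop 87.83293010771492
```

View pics/v5.png

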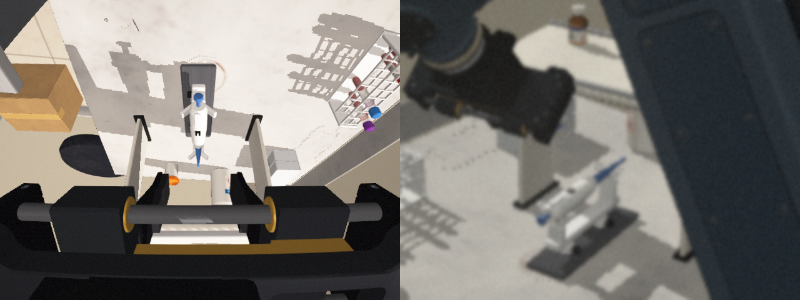

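```bash
python3 -c "from rig import hand_in; print(hand_in())"
```

```text
the job is handed in; nothing more can be done
None
```

The pipette lies level in both saddles with its nose under the shelf, centred within about 2 mm by the last camera measurements. It was released after seating at about 7 N, the arm is clear, and the job was handed in at about 14 s; no verdict came back.

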